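# Seat a specimen carrier under the retaining block

### The arm

A 6-joint arm with a two-finger parallel gripper is mounted at the origin on a cart in front of the work surface, level with it; the furniture and walls round the work are solid. World frame = base frame: x ahead of the robot, y to its left, z up, the work surface at z = 0. Lengths are in m, angles in rad, forces in N, time in s.
With the tool pointing down it reaches from about 0.35 to 0.775 m from the base axis. Payload 5.5 kg.
Tool frame: the origin (TCP) lies on the centre line of the jaws, within the pads' length; the fingertips stand 8 mm ahead of it and the grasp point (between the pads) lies 11 mm behind it; z points along the fingers, y is the direction in which the jaws open and shut (so a half turn about z gives the same grasp; the last joint's range is limited). The gripper opens to 85 mm and grips with 20 to 120 N. Pads are 22 mm wide; open, the fingers measure 114 mm over their backs; the gripper's body (76 mm by 85 mm) begins 54 mm behind the grasp point. The pads swing forward as they close: fully open they stand 13 mm farther back than shut.
Start: joints at [1.191, 0.313, 0.046, 1.304, 0, 1.431], TCP at [0.137, 0.559, 0.239] pointing down, gripper open.
Joint ranges: [-2.76, 2.76], [-0.86, 1.69], [-1.03, 1.26], [-2.2, 2.34], [-1.47, 1.5], [-3.14, 3.14]. Speed limits (rad/s): [2.57, 2.57, 3.14, 3.14, 3.14, 3.14].

### API

Orientations are given as a unit quaternion [w, x, y, z].
In Python, from workcell import env gives the robot as it stands. The module is installed in compiled form; this text tells all that it offers.
- The arm moves only by the tool play_rows, never from a script. Its argument "steps" is a list of rows, each an object with "claw": the closure in counts, from 0 (fully open) to 255 (shut); "dp": the shift along the tool's x, y, z in m, a list of three; "angular": the turn, a rotation vector about the tool's x, y, z in degrees, a list of three. In form: [{"claw": claw, "dp": [dx, dy, dz], "angular": [wx, wy, wz]}, ...]. A call has exactly 8 rows; each row shifts and turns the commanded pose from where the row before left it, along the tool's axes as they then stand; what a row does not reach is not made up. A row lasts 1/12 s, in which the tool goes at most 41.7 mm and 7.16 degrees, less where a joint would pass 70% of its speed; a pose out of reach is approached as far as the arm can. A call is refused whole if a number of a shift passes 0.0417 or a number of a turn 7.16, either way. A call with a gripper value outside its range is refused whole. The fingers move at their own pace and stop on an object; "force" is the grip in N (left out, the last holds). Time passes only in rows, so rows that do not move let the fingers close, or fill a call up. It gives the time, the measured TCP pose, the force and the opening at its end, in the units of the state.
- env.get_state(): the state, without advancing time (a new reading comes with each control period).
- env.read_camera(name): name is "scene" or "side" or "wrist"; returns (picture, depth): 420x560x3 uint8, red, green, blue; 420x560 float32, m along the optical axis (not along the pixel's ray), 0 where there is no reading.
- env.calibration(name): a dict with "fx", "fy", "cx", "cy" (pixels), "k1" (the pictures are not rectified: a ray, as slopes to the right and down, at radius r is drawn at 1 + k1 r^2 times it, then the intrinsics apply), "world_from_camera" (4x4, takes a point from camera to world coordinates); the wrist camera has in their place "hand_eye" (4x4, takes a point from camera to tool coordinates, whose origin is the TCP and whose axes are the flange's). Camera axes: x right, y down, z forward; pixel columns grow to the right and rows downward; lengths in m; the calibration is good to about 2 mm. A picture is of the moment at which its call begins: read the wrist's pose just before it. calibration takes no time and is no camera call.
- env.hand_in(): hands the job in, once; it reports no verdict.
The state is a dict: "clock": time; "joint_pos": joint angles; "qvel": joint speeds; "tau": joint torques, N m; "tcp_pos": TCP position; "orientation": TCP orientation; "wrist_force": force on the tool from outside, world axes, zero at the start; "ft_torque": the same for the moment, N m; "finger_gap": finger opening in m.
Only numpy, scipy, OpenCV 4.12 (cv2) and the standard library are available. Lean on these libraries where they do the work, as an engineer would, in place of code of your own. Each camera call takes 0.05 s, during which the arm holds its last target. There are 200 camera calls.

### The job

Pick up the steel specimen carrier by its yellow grip block and set it flat on the aluminium bed of the fixture, its nose just outside the slot under the blue overhanging block. Then keep it down on the bed and slide it nose first under the overhang until it is fully home against the stop hidden inside; the stop is set to a different depth each time, so feel for it, and push gently: never more than 30 N on the fixture, friction and downward press included. Let go, leave the carrier seated, and leave the timer, the green specimen and the loupe alone.

Things in the scene. Friction and masses are not known exactly. Their poses are not given: they have to be found in the camera images.
- carrier: Loose steel plate, 0.25 to 0.37 kg, 140 mm long (x) x 44 wide (y) x 8 thick, with an upright yellow grip block and behind it (-x) a red round specimen, 30 mm across, top 28 mm up, fixed to it. Origin: underside, below the grip block's middle; x to the nose, z up. Plate from x = -52 to +88 mm; front corners bevelled to 36 mm wide over the last 12 mm.
- grip (a point): Where to grip the carrier: middle of the yellow block (28 mm along x, 22 mm along y, from 8 to 44 mm above the carrier's underside), 30 mm above the underside; close across y. Axes as the carrier's.
- nose (a point): Middle of the carrier's front edge, at the underside, 88 mm ahead (+x) of the carrier's origin.
- fixture: Fixed aluminium base 252 mm along x, 116 along y, 12 thick; its flat top is the bed, open from x = -172 mm to 0 (two scribed lines mark the lane). Origin at worktop height under the slot's mouth, on the centre line; x points into the slot, the way the carrier must slide; z up. From x = 0 to 74 mm a blue block overhangs the bed, its top 34.5 mm above the worktop.
- mouth (a point): Middle of the slot's mouth at bed height (12 mm above the worktop), on the overhang's front edge; axes as the fixture's. The seated carrier's grip block stays 20 to 58 mm outside the overhang.
- seat_switch (a joint): Small plunger in the stop's face, pushed in by the carrier's nose in the last 4 mm (spring under 0.5 N, hardly to be felt): 0 = out, about 0.004 m = nose home against the stop. The plunger's push does not move the carrier back.
- timer: White kitchen-type timer 60 x 62 x 17 mm, loose bystander; origin at the middle of its underside.
- green_mount: Loose green round resin specimen, 30 mm across, 21 mm high, bystander; origin at the middle of its underside.
- loupe: Black loupe, 34 mm across, 34 mm high, loose bystander; origin at the middle of its underside.
- slot (a point): Point on the bed 10 mm inside the slot's mouth. The slot is 47 mm wide, its ceiling (underside of the overhang) 10.5 mm above the bed; flared wings outside the mouth widen it to about 64 mm at 13 mm before it. Hidden in it is a rigid stop with its face 16 to 54 mm inside the mouth, set differently each time and given by no reading; it does not yield under 30 N.

How it is judged:
By the outcome, as a careful person would: the job done as asked, in the order asked, and still so for the second after the job is handed in, with the robot touching nothing.
It also fails if it takes over 51 s, if anything falls off the work surface, if the arm or the gripper's body presses on something with over 40 N, if the wrist force passes 120 N, or if a joint passes its speed limit or range.

## Working session

There is one attempt and no reset: what is moved stays moved. The work goes in short steps, Python scripts to look and compute and a tool call to move; the robot and the scene stay as the last step left them, time stands still between calls to the robot, and variables do not carry over. Pictures are saved under pics/ and viewed, about 8 in all and at most 12, crops included, and the job is handed in when it is done.

Besides the shell and the picture viewer there is one more tool, called after "Request:" as a command line: name --argument value ..., lists and objects as JSON in quotes. play_rows: Moves the arm, as the interface text tells. Its arguments: {"type":"object","properties":{"steps":{"type":"array","items":{"type":"object","properties":{"claw":{"type":"number"},"dp":{"type":"array","items":{"type":"number"}},"angular":{"type":"array","items":{"type":"number"}}}}},"force":{"type":"number"}},"required":["steps"]}

```bash
mkdir -p pics
cat > h.py <<'E'
import numpy as np, cv2
from workcell import env
from scipy.spatial.transform import Rotation as R
def shot(n,f=None):
    s=env.get_state(); p,d=env.read_camera(n); c=env.calibration(n)
    if n=='wrist':
        q=s['orientation']; T=np.eye(4); T[:3,:3]=R.from_quat([q[1],q[2],q[3],q[0]]).as_matrix(); T[:3,3]=s['tcp_pos']; T=T@np.array(c['hand_eye'])
    else: T=np.array(c['world_from_camera'])
    if f: cv2.imwrite('pics/'+f,p[:,:,::-1]); np.savez('pics/'+f[:-4],p=p,d=d,T=T)
    u,v=np.meshgrid(np.arange(560.),np.arange(420.))
    K=np.array([[c['fx'],0,c['cx']],[0,c['fy'],c['cy']],[0,0,1]],float)
    pts=cv2.undistortPoints(np.stack([u,v],-1).reshape(-1,1,2),K,np.array([c['k1'],0,0,0,0],float)).reshape(420,560,2)
    P=np.concatenate([pts*d[...,None],d[...,None]],-1)@T[:3,:3].T+T[:3,3]
    P[d==0]=np.nan
    return p,P
def show(s=None):
    s=s or env.get_state()
    for k in('clock','tcp_pos','orientation','wrist_force','finger_gap'):print(k,np.round(s[k],4))
E
python3 - <<'E'
from h import *
show()
a,P=shot('scene','s0.png'); b,Q=shot('side','d0.png')
np.save('pics/s0P',P);np.save('pics/d0P',Q)
for im,P in((a,P),(b,Q)):
    h=cv2.cvtColor(im,cv2.COLOR_RGB2HSV)
    for n,lo,hi in(('yellow',(22,120,100),(34,255,255)),('blue',(100,120,60),(125,255,255)),('red',(0,150,80),(8,255,255)),('green',(45,100,50),(80,255,255))):
        m=cv2.inRange(h,lo,hi)>0
        X=P[m]; X=X[~np.isnan(X[:,0])]; X=X[(X[:,2]>0.003)&(X[:,2]<.1)]
        if len(X)>20: print(n,len(X),np.median(X,0).round(3),np.percentile(X,3,0).round(3),np.percentile(X,97,0).round(3))
cv2.imwrite('pics/both0.png',cv2.resize(np.vstack([a,b]),None,fx=.7,fy=.7)[:,:,::-1])
E
```

```text
clock 0.0
tcp_pos [0.1364 0.5581 0.2384]
orientation [-2.000e-04  1.196e-01  9.928e-01 -9.000e-04]
wrist_force [ 0.2835  0.1568 -0.0866]
finger_gap 0.0852
yellow 157 [0.413 0.188 0.044] [ 0.398 -0.268  0.02 ] [1.114 0.214 0.069]
blue 16472 [ 1.301 -0.089  0.085] [ 0.441 -0.384  0.009] [1.599 0.283 0.093]
red 55 [0.43  0.227 0.028] [ 0.394 -0.203  0.01 ] [1.141 0.331 0.071]
green 165 [ 0.686 -0.125  0.017] [ 0.662 -0.147  0.007] [ 0.836 -0.09   0.023]
yellow 71 [0.411 0.198 0.043] [0.401 0.186 0.019] [0.422 0.213 0.047]
blue 1980 [ 0.462 -0.227  0.035] [ 0.404 -0.259  0.01 ] [ 0.888 -0.186  0.039]
red 27 [0.427 0.231 0.028] [0.413 0.219 0.025] [0.436 0.245 0.031]
green 214 [ 0.813 -0.114  0.016] [ 0.665 -0.165  0.01 ] [ 0.867 -0.089  0.024]
```

View pics/both0.png

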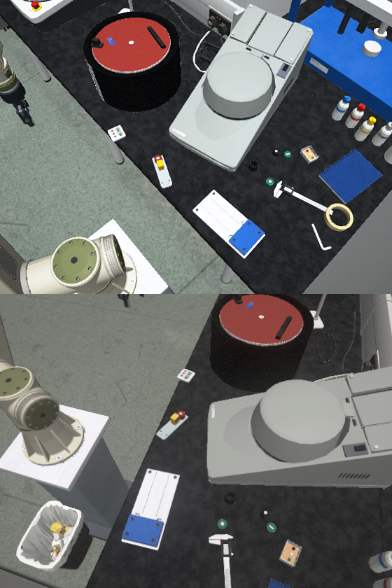

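Run:
```python
from h import *
for n,pn in(('s0','s0P'),('d0','d0P')):
    P=np.load(f'pics/{pn}.npy'); im=np.load(f'pics/{n}.npz')['p']
    h=cv2.cvtColor(im,cv2.COLOR_RGB2HSV)
    x,y,z=P[...,0],P[...,1],P[...,2]
    # blue block
    m=(cv2.inRange(h,(100,120,60),(125,255,255))>0)&(x>.36)&(x<.6)&(y<-.1)&(y>-.32)&(z>.028)&(z<.042)
    r=cv2.minAreaRect(P[m][:,:2].astype(np.float32)*1000); print(n,'blue',m.sum(),np.round(r[0]),np.round(r[1]),r[2],np.median(z[m]), P[m].mean(0).round(4))
    g=(h[...,1]<60)&(h[...,2]>110)&(x>.33)&(x<.62)&(y<.1)&(y>-.32)&(z>.006)&(z<.02)
    r=cv2.minAreaRect(P[g][:,:2].astype(np.float32)*1000); print(n,'bed',g.sum(),np.round(r[0]),np.round(r[1]),r[2],np.median(z[g]))
    q=P[g][:,:2]; w,V=np.linalg.eigh(np.cov(q.T)); print('pca',q.mean(0).round(4),V[:,1])
    c=(x>.33)&(x<.5)&(y>.1)&(y<.3)&(z>.004)&(z<.06)&(h[...,2]>90)
    r=cv2.minAreaRect(P[c][:,:2].astype(np.float32)*1000); print(n,'carrier',c.sum(),np.round(r[0]),np.round(r[1]),r[2])
    q=P[c][:,:2]; w,V=np.linalg.eigh(np.cov(q.T)); print('pca',q.mean(0).round(4),V[:,1])
c=env.calibration('wrist');print(np.round(c['hand_eye'],3),c['fx'])
```

```text
s0 blue 1256 [ 453. -222.] [110.  73.] 3.775003671646118 0.03428054533853775 [ 0.4518 -0.2234  0.0343]
s0 bed 2998 [ 448. -140.] [118. 252.] 2.278918981552124 0.012137731462530943
pca [ 0.4436 -0.1108] [0.0152078  0.99988435]
s0 carrier 685 [403. 181.] [141.  45.] 66.91231536865234
pca [0.4018 0.1782] [0.37628241 0.92650502]
d0 blue 1723 [ 453. -222.] [109.  73.] 2.9302384853363037 0.034905988120621956 [ 0.4542 -0.2234  0.0349]
d0 bed 3718 [ 497. -115.] [216. 293.] 3.470064163208008 0.011812210893515307
pca [ 0.4503 -0.1125] [-0.12000183  0.99277367]
d0 carrier 733 [404. 184.] [140.  48.] 67.29328155517578
pca [0.4055 0.1777] [0.4525592  0.89173436]
[[ 0.    -0.959 -0.283  0.071]
 [ 1.     0.     0.    -0.   ]
 [-0.    -0.283  0.959 -0.136]
 [ 0.     0.     0.     1.   ]] 293.50801970863574
```

```bash
cat >> h.py <<'E'
def plan(pos,yaw,rows=8,claw=0):
    s=env.get_state(); q=s['orientation']; A=R.from_quat([q[1],q[2],q[3],q[0]]); p=np.array(s['tcp_pos']); pos=np.array(pos)
    c,n=np.cos(np.radians(yaw)),np.sin(np.radians(yaw))
    B=R.from_matrix(np.array([[c,n,0],[n,-c,0],[0,0,-1]]))
    rv=(A.inv()*B).as_rotvec(degrees=True)/rows; step=(pos-p)/rows
    print('rot',rv.round(2),'max',np.abs(step).max())
    for i in range(rows):
        d=A.apply(step,inverse=True); print('{"claw":%d,"dp":[%.4f,%.4f,%.4f],"angular":[%.2f,%.2f,%.2f]},'%(claw,*d,*rv),end='\n\n' if i%8==7 else '\n')
        A=A*R.from_rotvec(rv,degrees=True)
E
python3 - <<'E'
from h import *
for k in('s0P','d0P'):
    P=np.load(f'pics/{k}.npy').reshape(-1,3); P=P[(P[:,2]>.06)&(P[:,2]<.7)]
    a=np.array([.137,.558]);b=np.array([.411,.198]);u=(b-a)/np.linalg.norm(b-a)
    t=np.clip((P[:,:2]-a)@u,0,.452); d=np.linalg.norm(P[:,:2]-a-t[:,None]*u,axis=1); i=d.argsort()[:400:40]
    print(np.c_[P[i],d[i]].round(2))
plan([.411,.198,.17],-113,16)
E
```

```text
[[0.16 0.53 0.41 0.  ]
 [0.16 0.53 0.36 0.  ]
 [0.16 0.53 0.49 0.  ]
 [0.16 0.53 0.48 0.  ]
 [0.15 0.53 0.4  0.  ]
 [0.16 0.53 0.44 0.  ]
 [0.16 0.53 0.38 0.01]
 [0.15 0.53 0.33 0.01]
 [0.17 0.53 0.44 0.01]
 [0.16 0.54 0.45 0.01]]
[[0.14 0.52 0.3  0.02]
 [0.14 0.51 0.3  0.03]
 [0.13 0.51 0.25 0.04]
 [0.12 0.51 0.27 0.04]
 [0.12 0.5  0.28 0.05]
 [0.12 0.49 0.3  0.05]
 [0.54 0.21 0.06 0.13]
 [0.54 0.23 0.06 0.14]
 [0.55 0.2  0.06 0.14]
 [0.54 0.27 0.07 0.14]]
rot [-0.   -0.   -5.05] max 0.022506836832994103
{"claw":0,"dp":[-0.0220,-0.0178,0.0043],"angular":[-0.00,-0.00,-5.05]},
{"claw":0,"dp":[-0.0204,-0.0196,0.0043],"angular":[-0.00,-0.00,-5.05]},
{"claw":0,"dp":[-0.0186,-0.0214,0.0043],"angular":[-0.00,-0.00,-5.05]},
{"claw":0,"dp":[-0.0166,-0.0229,0.0043],"angular":[-0.00,-0.00,-5.05]},
{"claw":0,"dp":[-0.0145,-0.0243,0.0043],"angular":[-0.00,-0.00,-5.05]},
{"claw":0,"dp":[-0.0123,-0.0255,0.0043],"angular":[-0.00,-0.00,-5.05]},
{"claw":0,"dp":[-0.0100,-0.0265,0.0043],"angular":[-0.00,-0.00,-5.05]},
{"claw":0,"dp":[-0.0077,-0.0272,0.0043],"angular":[-0.00,-0.00,-5.05]},

{"claw":0,"dp":[-0.0053,-0.0278,0.0043],"angular":[-0.00,-0.00,-5.05]},
{"claw":0,"dp":[-0.0028,-0.0282,0.0043],"angular":[-0.00,-0.00,-5.05]},
{"claw":0,"dp":[-0.0003,-0.0283,0.0043],"angular":[-0.00,-0.00,-5.05]},
{"claw":0,"dp":[0.0022,-0.0282,0.0043],"angular":[-0.00,-0.00,-5.05]},
{"claw":0,"dp":[0.0047,-0.0279,0.0043],"angular":[-0.00,-0.00,-5.05]},
{"claw":0,"dp":[0.0071,-0.0274,0.0043],"angular":[-0.00,-0.00,-5.05]},
{"claw":0,"dp":[0.0095,-0.0267,0.0043],"angular":[-0.00,-0.00,-5.05]},
{"claw":0,"dp":[0.0118,-0.0257,0.0043],"angular":[-0.00,-0.00,-5.05]},
```

Request:
play_rows --steps '[{"claw": 0,"dp": [-0.022,-0.0178,0.0043],"angular": [0,0,-5.05]},{"claw": 0,"dp": [-0.0204,-0.0196,0.0043],"angular": [0,0,-5.05]},{"claw": 0,"dp": [-0.0186,-0.0214,0.0043],"angular": [0,0,-5.05]},{"claw": 0,"dp": [-0.0166,-0.0229,0.0043],"angular": [0,0,-5.05]},{"claw": 0,"dp": [-0.0145,-0.0243,0.0043],"angular": [0,0,-5.05]},{"claw": 0,"dp": [-0.0123,-0.0255,0.0043],"angular": [0,0,-5.05]},{"claw": 0,"dp": [-0.01,-0.0265,0.0043],"angular": [0,0,-5.05]},{"claw": 0,"dp": [-0.0077,-0.0272,0.0043],"angular": [0,0,-5.05]}]' --force 40

```text
clock: 0.77
tcp_pos: [0.2742, 0.3772, 0.2044]
orientation: [-0.0, -0.233, 0.973, -0.0]
wrist_force: [0.1, 0.1, 0.2]
finger_gap: 0.0854
```

Request:
play_rows --steps '[{"claw": 0,"dp": [-0.0053,-0.0278,0.0043],"angular": [0,0,-5.05]},{"claw": 0,"dp": [-0.0028,-0.0282,0.0043],"angular": [0,0,-5.05]},{"claw": 0,"dp": [-0.0003,-0.0283,0.0043],"angular": [0,0,-5.05]},{"claw": 0,"dp": [0.0022,-0.0282,0.0043],"angular": [0,0,-5.05]},{"claw": 0,"dp": [0.0047,-0.0279,0.0043],"angular": [0,0,-5.05]},{"claw": 0,"dp": [0.0071,-0.0274,0.0043],"angular": [0,0,-5.05]},{"claw": 0,"dp": [0.0095,-0.0267,0.0043],"angular": [0,0,-5.05]},{"claw": 0,"dp": [0.0118,-0.0257,0.0043],"angular": [0,0,-5.05]}]'

```text
clock: 1.43
tcp_pos: [0.4117, 0.1973, 0.17]
orientation: [-0.0, -0.554, 0.832, 0.0]
wrist_force: [0.3, 0.3, -0.0]
finger_gap: 0.0853
```

Request:
play_rows --steps '[{"claw": 0},{"claw": 0},{"claw": 0},{"claw": 0},{"claw": 0},{"claw": 0},{"claw": 0},{"claw": 0}]'

```text
invalid input at $.steps[0]: expected keys claw, dp, angular
```

```bash
cat > m.py <<'E'
from h import *
import sys
show(); im,P=shot('wrist',sys.argv[1])
h=cv2.cvtColor(im,cv2.COLOR_RGB2HSV); x,y,z=P[...,0],P[...,1],P[...,2]
def rect(m,n):
    if m.sum()<30: return
    r=cv2.minAreaRect(P[m][:,:2].astype(np.float32)*1000); print(n,m.sum(),np.round(r[0],1),np.round(r[1],1),round(r[2],2),'z',np.median(z[m]).round(4))
E
cat > c.py <<'E'
from m import *
Y=(cv2.inRange(h,(22,120,100),(34,255,255))>0)&(z>.039)&(z<.049); rect(Y,'yellow')
near=(abs(x-.41)<.14)&(abs(y-.19)<.14)
rect((cv2.inRange(h,(0,150,80),(8,255,255))>0)&near&(z>.024)&(z<.032),'red')
pl=near&(z>.005)&(z<.011)&(h[...,1]<90)&(h[...,2]>80)
n,l,st,_=cv2.connectedComponentsWithStats(cv2.erode(pl.astype(np.uint8),np.ones((3,3))))
for i in np.argsort(-st[1:,4])[:3]+1: rect(l==i,'plate')
E
python3 c.py w1.png
```

```text
clock 1.4333
tcp_pos [0.4117 0.1973 0.17  ]
orientation [-2.000e-04 -5.542e-01  8.324e-01  1.000e-04]
wrist_force [ 0.313   0.3207 -0.0174]
finger_gap 0.0853
yellow 650 [412.  198.9] [27.5 20.2] 66.82 z 0.0456
red 32 [428.3 236.5] [11.  23.2] 63.6 z 0.0297
plate 2629 [405.2 182.6] [136.7  41.8] 67.2 z 0.0097
plate 35 [445.9 234.6] [9.6 5.4] 66.73 z 0.0097
```

View pics/w1.png

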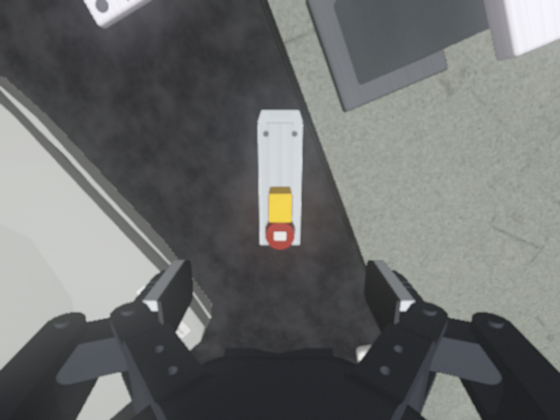

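Run:
```python
from h import *
P=np.load('pics/s0P.npy').reshape(-1,3)
m=(P[:,2]>.012)&(P[:,2]<.022)&(P[:,0]>.2)&(P[:,0]<.5)&(P[:,1]>.25)&(P[:,1]<.5)
print(m.sum(),P[m].min(0),P[m].max(0),P[m].mean(0))
plan([.412,.199,.05],-113,8);
```

```text
362 [0.33945966 0.41045737 0.01200705] [0.4994602  0.49990967 0.02184657] [0.37540507 0.44586341 0.01648853]
rot [-0.02 -0.01  0.05] max 0.014918453952570554
{"claw":0,"dp":[-0.0004,0.0006,0.0149],"angular":[-0.02,-0.01,0.05]},
{"claw":0,"dp":[-0.0004,0.0006,0.0149],"angular":[-0.02,-0.01,0.05]},
{"claw":0,"dp":[-0.0004,0.0005,0.0149],"angular":[-0.02,-0.01,0.05]},
{"claw":0,"dp":[-0.0004,0.0005,0.0149],"angular":[-0.02,-0.01,0.05]},
{"claw":0,"dp":[-0.0004,0.0005,0.0149],"angular":[-0.02,-0.01,0.05]},
{"claw":0,"dp":[-0.0004,0.0005,0.0149],"angular":[-0.02,-0.01,0.05]},
{"claw":0,"dp":[-0.0004,0.0005,0.0149],"angular":[-0.02,-0.01,0.05]},
{"claw":0,"dp":[-0.0004,0.0005,0.0149],"angular":[-0.02,-0.01,0.05]},
```

Run:
```python
from h import *
show()
```

```text
clock 1.4833
tcp_pos [0.4146 0.1943 0.1693]
orientation [-2.000e-04 -5.548e-01  8.320e-01 -1.400e-03]
wrist_force [ 3.4632 -1.5357 -0.7141]
finger_gap 0.0854
```

Request:
play_rows --steps '[{"claw": 0,"dp": [-0.001,-0.0005,0.015],"angular": [0,0,0]},{"claw": 0,"dp": [0,0,0.02],"angular": [0,0,0]},{"claw": 0,"dp": [0,0,0.02],"angular": [0,0,0]},{"claw": 0,"dp": [0,0,0.02],"angular": [0,0,0]},{"claw": 0,"dp": [0,0,0.02],"angular": [0,0,0]},{"claw": 0,"dp": [0,0,0.015],"angular": [0,0,0]},{"claw": 0,"dp": [0,0,0],"angular": [0,0,0]},{"claw": 0,"dp": [0,0,0],"angular": [0,0,0]}]'

```text
clock: 2.15
tcp_pos: [0.4111, 0.1991, 0.0598]
orientation: [-0.001, -0.552, 0.834, 0.0]
wrist_force: [0.8, -1.2, 0.2]
finger_gap: 0.0853
```

```bash
python3 c.py w2.png; python3 -c "
from h import *
show();plan([.412,.199,.0195],-113,8)"
```

```text
clock 2.15
tcp_pos [0.4111 0.1991 0.0598]
orientation [-1.200e-03 -5.523e-01  8.337e-01  5.000e-04]
wrist_force [ 0.801  -1.2045  0.1882]
finger_gap 0.0853
yellow 1724 [412.4 199.2] [28.4 21.5] 67.5 z 0.0457
red 463 [426.8 233.5] [20.7 26.7] 66.0 z 0.0299
plate 6726 [405.4 182.9] [138.   42.6] 67.39 z 0.0098
clock 2.2
tcp_pos [0.4121 0.1994 0.0608]
orientation [-2.000e-04 -5.523e-01  8.336e-01  1.000e-04]
wrist_force [0.0906 0.6782 0.4825]
finger_gap 0.0852
rot [ 0.   -0.    0.01] max 0.005159593509393179
{"claw":0,"dp":[0.0000,-0.0000,0.0052],"angular":[0.00,-0.00,0.01]},
{"claw":0,"dp":[0.0000,-0.0000,0.0052],"angular":[0.00,-0.00,0.01]},
{"claw":0,"dp":[0.0001,-0.0000,0.0052],"angular":[0.00,-0.00,0.01]},
{"claw":0,"dp":[0.0001,-0.0000,0.0052],"angular":[0.00,-0.00,0.01]},
{"claw":0,"dp":[0.0001,-0.0000,0.0052],"angular":[0.00,-0.00,0.01]},
{"claw":0,"dp":[0.0001,-0.0000,0.0052],"angular":[0.00,-0.00,0.01]},
{"claw":0,"dp":[0.0001,-0.0000,0.0052],"angular":[0.00,-0.00,0.01]},
{"claw":0,"dp":[0.0001,-0.0000,0.0052],"angular":[0.00,-0.00,0.01]},
```

Request:
play_rows --steps '[{"claw": 0,"dp": [0,0,0.01],"angular": [0,0,0]},{"claw": 0,"dp": [0,0,0.012],"angular": [0,0,0]},{"claw": 0,"dp": [0,0,0.01],"angular": [0,0,0]},{"claw": 0,"dp": [0,0,0.006],"angular": [0,0,0]},{"claw": 0,"dp": [0,0,0.003],"angular": [0,0,0]},{"claw": 0,"dp": [0,0,0],"angular": [0,0,0]},{"claw": 0,"dp": [0,0,0],"angular": [0,0,0]},{"claw": 0,"dp": [0,0,0],"angular": [0,0,0]}]'

```text
clock: 2.87
tcp_pos: [0.4128, 0.1995, 0.0202]
orientation: [0.001, -0.552, 0.834, -0.0]
wrist_force: [0.1, 0.6, 0.3]
finger_gap: 0.0851
```

Request:
play_rows --steps '[{"claw": 255,"dp": [0,0,0],"angular": [0,0,0]},{"claw": 255,"dp": [0,0,0],"angular": [0,0,0]},{"claw": 255,"dp": [0,0,0],"angular": [0,0,0]},{"claw": 255,"dp": [0,0,0],"angular": [0,0,0]},{"claw": 255,"dp": [0,0,0],"angular": [0,0,0]},{"claw": 255,"dp": [0,0,0],"angular": [0,0,0]},{"claw": 255,"dp": [0,0,0],"angular": [0,0,0]},{"claw": 255,"dp": [0,0,0],"angular": [0,0,0]}]' --force 60

```text
clock: 3.53
tcp_pos: [0.4124, 0.1994, 0.0197]
orientation: [0.0, -0.552, 0.834, -0.0]
wrist_force: [0.1, 0.7, 2.9]
finger_gap: 0.0209
```

Request:
play_rows --steps '[{"claw": 255,"dp": [0,0,-0.005],"angular": [0,0,0]},{"claw": 255,"dp": [0,0,-0.01],"angular": [0,0,0]},{"claw": 255,"dp": [0,0,-0.02],"angular": [0,0,0]},{"claw": 255,"dp": [0,0,-0.02],"angular": [0,0,0]},{"claw": 255,"dp": [0,0,-0.02],"angular": [0,0,0]},{"claw": 255,"dp": [0,0,-0.01],"angular": [0,0,0]},{"claw": 255,"dp": [0,0,-0.005],"angular": [0,0,0]},{"claw": 255,"dp": [0,0,0],"angular": [0,0,0]}]'

```text
clock: 4.2
tcp_pos: [0.4126, 0.1994, 0.1103]
orientation: [0.001, -0.552, 0.834, -0.0]
wrist_force: [1.2, 0.0, -3.0]
finger_gap: 0.0213
```

```bash
python3 -c "
from h import *
show();plan([.444,-.0375,.11],-87.5,16,255)"
```

```text
clock 4.2
tcp_pos [0.4126 0.1994 0.1103]
orientation [ 7.000e-04 -5.524e-01  8.336e-01 -2.000e-04]
wrist_force [ 1.1898  0.0193 -2.989 ]
finger_gap 0.0213
rot [-0.    0.   -1.59] max 0.014806736689538734
{"claw":255,"dp":[0.0129,-0.0076,0.0000],"angular":[-0.00,0.00,-1.59]},
{"claw":255,"dp":[0.0131,-0.0072,0.0000],"angular":[-0.00,0.00,-1.59]},
{"claw":255,"dp":[0.0133,-0.0069,0.0000],"angular":[-0.00,0.00,-1.59]},
{"claw":255,"dp":[0.0135,-0.0065,0.0000],"angular":[-0.00,0.00,-1.59]},
{"claw":255,"dp":[0.0136,-0.0061,0.0000],"angular":[-0.00,0.00,-1.59]},
{"claw":255,"dp":[0.0138,-0.0057,0.0000],"angular":[-0.00,0.00,-1.59]},
{"claw":255,"dp":[0.0139,-0.0053,0.0000],"angular":[-0.00,0.00,-1.59]},
{"claw":255,"dp":[0.0141,-0.0050,0.0000],"angular":[-0.00,0.00,-1.59]},

{"claw":255,"dp":[0.0142,-0.0046,0.0000],"angular":[-0.00,0.00,-1.59]},
{"claw":255,"dp":[0.0143,-0.0042,0.0000],"angular":[-0.00,0.00,-1.59]},
{"claw":255,"dp":[0.0145,-0.0038,0.0000],"angular":[-0.00,0.00,-1.59]},
{"claw":255,"dp":[0.0146,-0.0034,0.0000],"angular":[-0.00,0.00,-1.59]},
{"claw":255,"dp":[0.0146,-0.0030,0.0000],"angular":[-0.00,0.00,-1.59]},
{"claw":255,"dp":[0.0147,-0.0026,0.0000],"angular":[-0.00,0.00,-1.59]},
{"claw":255,"dp":[0.0148,-0.0021,0.0000],"angular":[-0.00,0.00,-1.59]},
{"claw":255,"dp":[0.0148,-0.0017,0.0000],"angular":[-0.00,0.00,-1.59]},
```

Lifted (3 N weight). Moving over the bed.

Request:
play_rows --steps '[{"claw": 255,"dp": [0.0129,-0.0076,0],"angular": [0,0,-1.59]},{"claw": 255,"dp": [0.0131,-0.0072,0],"angular": [0,0,-1.59]},{"claw": 255,"dp": [0.0133,-0.0069,0],"angular": [0,0,-1.59]},{"claw": 255,"dp": [0.0135,-0.0065,0],"angular": [0,0,-1.59]},{"claw": 255,"dp": [0.0136,-0.0061,0],"angular": [0,0,-1.59]},{"claw": 255,"dp": [0.0138,-0.0057,0],"angular": [0,0,-1.59]},{"claw": 255,"dp": [0.0139,-0.0053,0],"angular": [0,0,-1.59]},{"claw": 255,"dp": [0.0141,-0.005,0],"angular": [0,0,-1.59]}]'

```text
clock: 4.87
tcp_pos: [0.4267, 0.0801, 0.1081]
orientation: [-0.001, -0.642, 0.767, 0.001]
wrist_force: [-0.3, 0.3, -2.7]
finger_gap: 0.0215
```

Request:
play_rows --steps '[{"claw": 255,"dp": [0.0142,-0.0046,0],"angular": [0,0,-1.59]},{"claw": 255,"dp": [0.0143,-0.0042,0],"angular": [0,0,-1.59]},{"claw": 255,"dp": [0.0145,-0.0038,0],"angular": [0,0,-1.59]},{"claw": 255,"dp": [0.0146,-0.0034,0],"angular": [0,0,-1.59]},{"claw": 255,"dp": [0.0146,-0.003,0],"angular": [0,0,-1.59]},{"claw": 255,"dp": [0.0147,-0.0026,0],"angular": [0,0,-1.59]},{"claw": 255,"dp": [0.0148,-0.0021,0],"angular": [0,0,-1.59]},{"claw": 255,"dp": [0.0148,-0.0017,0],"angular": [0,0,-1.59]}]'

```text
clock: 5.53
tcp_pos: [0.4427, -0.0381, 0.1081]
orientation: [0.001, 0.723, -0.691, -0.001]
wrist_force: [1.1, 0.1, -2.9]
finger_gap: 0.0213
```

Request:
play_rows --steps '[{"claw": 255,"dp": [0,0,0],"angular": [0,0,0]},{"claw": 255,"dp": [0,0,0],"angular": [0,0,0]},{"claw": 255,"dp": [0,0,0],"angular": [0,0,0]},{"claw": 255,"dp": [0,0,0],"angular": [0,0,0]},{"claw": 255,"dp": [0,0,0],"angular": [0,0,0]},{"claw": 255,"dp": [0,0,0],"angular": [0,0,0]},{"claw": 255,"dp": [0,0,0],"angular": [0,0,0]},{"claw": 255,"dp": [0,0,0],"angular": [0,0,0]}]'

```text
clock: 6.2
tcp_pos: [0.4438, -0.0373, 0.1095]
orientation: [-0.0, 0.723, -0.691, 0.0]
wrist_force: [0.2, 0.7, -3.5]
finger_gap: 0.0211
```

```bash
cat > f.py <<'E'
from m import *
B=(cv2.inRange(h,(100,120,60),(125,255,255))>0)&(z>.03)&(z<.042)&(x>.36)&(x<.54); rect(B,'blue')
s=env.get_state(); tz=s['tcp_pos'][2]-.0197
near=(np.hypot(x-s['tcp_pos'][0],y-s['tcp_pos'][1])<.13)
rect((cv2.inRange(h,(22,120,100),(34,255,255))>0)&near&(abs(z-tz-.0455)<.006),'yellow')
C=near&(abs(z-tz-.0095)<.004)&(h[...,1]<90)&(h[...,2]>80)&(y<s['tcp_pos'][1]-.02)
n,l,st,_=cv2.connectedComponentsWithStats(C.astype(np.uint8))
for i in np.argsort(-st[1:,4])[:1]+1: rect(l==i,'plate-front')
bed=(z>.009)&(z<.017)&(x>.36)&(x<.54)&(y<.04)&(y>-.3)&(h[...,1]<80)&(h[...,2]>90); rect(bed,'bed')
# long edges of bed & front edge of blue by line fit
def fit(a,b,deg=1):
    for _ in range(4):
        c=np.polyfit(a,b,1); r=b-np.polyval(c,a); k=abs(r)<2*r.std()+1e-4; a,b=a[k],b[k]
    return c
xs=np.arange(.405,.50,.004); f=[]
for q in xs:
    t=y[B&(abs(x-q)<.002)]
    if len(t)>5: f.append((q,np.percentile(t,98),np.percentile(t,2)))
f=np.array(f)
if len(f)>8:
    c=fit(f[:,0],f[:,1]); print('blue front: y at x=.45',np.polyval(c,.45).round(4),'slope deg',np.degrees(np.arctan(c[0])).round(2))
for nm,M,r in(('bed',bed|B,np.arange(-.24,-.02,.005)),('blue',B,np.arange(-.25,-.19,.005))):
    f=[]
    for q in r:
        t=x[M&(abs(y-q)<.0025)]
        if len(t)>5: f.append((q,t.min(),t.max()))
    f=np.array(f)
    if len(f)<5: continue
    for j in(1,2):
        c=fit(f[:,0],f[:,j]); print(nm,'edge',j,'x at y=-.186',np.polyval(c,-.186).round(4),'deg',np.degrees(np.arctan(c[0])).round(2))
E
python3 f.py w3.png
```

```text
clock 6.2
tcp_pos [ 0.4438 -0.0373  0.1095]
orientation [-1.000e-04  7.226e-01 -6.913e-01  0.000e+00]
wrist_force [ 0.2227  0.6557 -3.546 ]
finger_gap 0.0211
yellow 3025 [444.7 -38.1] [21.9 28.4] 2.75 z 0.1355
plate-front 11831 [447.  -90.8] [44.2 68.4] 2.57 z 0.0996
bed 21636 [ 448.2 -102.6] [116.8 176.4] 3.6 z 0.0138
bed edge 1 x at y=-.186 0.3954 deg -3.54
bed edge 2 x at y=-.186 0.5113 deg -3.54
```

View pics/w3.png

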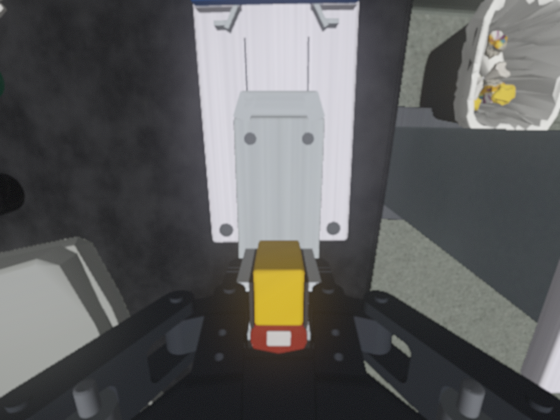

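```bash
python3 -c "
from h import *
plan([.446,-.0795,.045],-86.5,8,255)"
```

```text
rot [-0.    0.   -0.12] max 0.008069801668048856
{"claw":255,"dp":[0.0053,-0.0000,0.0081],"angular":[-0.00,0.00,-0.12]},
{"claw":255,"dp":[0.0053,-0.0000,0.0081],"angular":[-0.00,0.00,-0.12]},
{"claw":255,"dp":[0.0053,-0.0000,0.0081],"angular":[-0.00,0.00,-0.12]},
{"claw":255,"dp":[0.0053,-0.0000,0.0081],"angular":[-0.00,0.00,-0.12]},
{"claw":255,"dp":[0.0053,0.0000,0.0081],"angular":[-0.00,0.00,-0.12]},
{"claw":255,"dp":[0.0053,0.0000,0.0081],"angular":[-0.00,0.00,-0.12]},
{"claw":255,"dp":[0.0053,0.0000,0.0081],"angular":[-0.00,0.00,-0.12]},
{"claw":255,"dp":[0.0053,0.0000,0.0081],"angular":[-0.00,0.00,-0.12]},
```

Request:
play_rows --steps '[{"claw": 255,"dp": [0.0053,0,0.0081],"angular": [0,0,-0.12]},{"claw": 255,"dp": [0.0053,0,0.0081],"angular": [0,0,-0.12]},{"claw": 255,"dp": [0.0053,0,0.0081],"angular": [0,0,-0.12]},{"claw": 255,"dp": [0.0053,0,0.0081],"angular": [0,0,-0.12]},{"claw": 255,"dp": [0.0053,0,0.0081],"angular": [0,0,-0.12]},{"claw": 255,"dp": [0.0053,0,0.0081],"angular": [0,0,-0.12]},{"claw": 255,"dp": [0.0053,0,0.0081],"angular": [0,0,-0.12]},{"claw": 255,"dp": [0.0053,0,0.0081],"angular": [0,0,-0.12]}]'

```text
clock: 6.92
tcp_pos: [0.4458, -0.0806, 0.0437]
orientation: [0.0, 0.728, -0.685, -0.0]
wrist_force: [-0.4, 0.5, -3.0]
finger_gap: 0.0215
```

Request:
play_rows --steps '[{"claw": 255,"dp": [0,0,0],"angular": [0,0,0]},{"claw": 255,"dp": [0,0,0],"angular": [0,0,0]},{"claw": 255,"dp": [0,0,0],"angular": [0,0,0]},{"claw": 255,"dp": [0,0,0],"angular": [0,0,0]},{"claw": 255,"dp": [0,0,0],"angular": [0,0,0]},{"claw": 255,"dp": [0,0,0],"angular": [0,0,0]},{"claw": 255,"dp": [0,0,0],"angular": [0,0,0]},{"claw": 255,"dp": [0,0,0],"angular": [0,0,0]}]'

```text
clock: 7.58
tcp_pos: [0.4461, -0.0799, 0.0449]
orientation: [-0.0, 0.728, -0.685, 0.0]
wrist_force: [-0.2, -0.4, -3.0]
finger_gap: 0.0207
```

```bash
python3 f.py w4.png
```

```text
clock 7.5833
tcp_pos [ 0.4461 -0.0799  0.0449]
orientation [-1.000e-04  7.282e-01 -6.853e-01  2.000e-04]
wrist_force [-0.1671 -0.4302 -3.0078]
finger_gap 0.0207
blue 10676 [ 454.1 -194.7] [108.3  19.6] 3.58 z 0.0362
yellow 2866 [447.2 -80.6] [21.5 28.2] 4.13 z 0.0709
plate-front 11820 [ 450.2 -133.2] [44.2 68.8] 3.34 z 0.035
bed 28151 [ 449.2 -115.4] [116.8 145.7] 3.69 z 0.0138
blue front: y at x=.45 -0.1859 slope deg 3.4
bed edge 1 x at y=-.186 0.3956 deg -3.65
bed edge 2 x at y=-.186 0.5113 deg -3.49
```

View pics/w4.png

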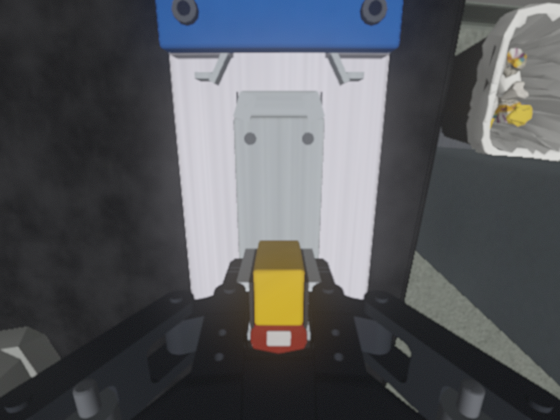

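Request:
play_rows --steps '[{"claw": 255,"dp": [0,0,0.004],"angular": [0,0,0]},{"claw": 255,"dp": [0,0,0.004],"angular": [0,0,0]},{"claw": 255,"dp": [0,0,0.002],"angular": [0,0,0]},{"claw": 255,"dp": [0,0,0.001],"angular": [0,0,0]},{"claw": 255,"dp": [0,0,0.001],"angular": [0,0,0]},{"claw": 255,"dp": [0,0,0],"angular": [0,0,0]},{"claw": 255,"dp": [0,0,0],"angular": [0,0,0]},{"claw": 255,"dp": [0,0,0],"angular": [0,0,0]}]'

```text
clock: 8.3
tcp_pos: [0.4461, -0.08, 0.0327]
orientation: [-0.0, 0.728, -0.685, 0.0]
wrist_force: [0.3, -0.1, -2.1]
finger_gap: 0.0215
```

Request:
play_rows --steps '[{"claw": 255,"dp": [0,0,0.0005],"angular": [0,0,0]},{"claw": 255,"dp": [0,0,0.0003],"angular": [0,0,0]},{"claw": 255,"dp": [0,0,0],"angular": [0,0,0]},{"claw": 255,"dp": [0,0,0],"angular": [0,0,0]},{"claw": 255,"dp": [0,0,0],"angular": [0,0,0]},{"claw": 255,"dp": [0,0,0],"angular": [0,0,0]},{"claw": 255,"dp": [0,0,0],"angular": [0,0,0]},{"claw": 255,"dp": [0,0,0],"angular": [0,0,0]}]'

```text
clock: 8.97
tcp_pos: [0.446, -0.08, 0.0319]
orientation: [-0.0, 0.728, -0.685, 0.0]
wrist_force: [-0.4, 0.1, -2.4]
finger_gap: 0.0216
```

Request:
play_rows --steps '[{"claw": 255,"dp": [0,0,0.0003],"angular": [0,0,0]},{"claw": 255,"dp": [0,0,0],"angular": [0,0,0]},{"claw": 255,"dp": [0,0,0.0003],"angular": [0,0,0]},{"claw": 255,"dp": [0,0,0],"angular": [0,0,0]},{"claw": 255,"dp": [0,0,0],"angular": [0,0,0]},{"claw": 255,"dp": [0,0,0],"angular": [0,0,0]},{"claw": 255,"dp": [0,0,0],"angular": [0,0,0]},{"claw": 255,"dp": [0,0,0],"angular": [0,0,0]}]'

```text
clock: 9.63
tcp_pos: [0.446, -0.08, 0.0317]
orientation: [-0.0, 0.728, -0.685, 0.0]
wrist_force: [-2.2, 0.7, 6.1]
finger_gap: 0.0213
```

Request:
play_rows --steps '[{"claw": 255,"dp": [0.001,0,-0.00015],"angular": [0,0,0]},{"claw": 255,"dp": [0.002,0,0],"angular": [0,0,0]},{"claw": 255,"dp": [0.002,0,0],"angular": [0,0,0]},{"claw": 255,"dp": [0.002,0,0],"angular": [0,0,0]},{"claw": 255,"dp": [0.002,0,0],"angular": [0,0,0]},{"claw": 255,"dp": [0.002,0,0],"angular": [0,0,0]},{"claw": 255,"dp": [0.001,0,0],"angular": [0,0,0]},{"claw": 255,"dp": [0,0,0],"angular": [0,0,0]}]' --force 40

```text
clock: 10.3
tcp_pos: [0.4473, -0.0921, 0.0317]
orientation: [-0.001, 0.728, -0.685, 0.0]
wrist_force: [-0.9, 3.2, 5.7]
finger_gap: 0.0211
```

Request:
play_rows --steps '[{"claw": 255,"dp": [0.001,0,-0.0001],"angular": [0,0,0]},{"claw": 255,"dp": [0.0015,0,0],"angular": [0,0,0]},{"claw": 255,"dp": [0.0015,0,0],"angular": [0,0,0]},{"claw": 255,"dp": [0.0015,0,0],"angular": [0,0,0]},{"claw": 255,"dp": [0.0015,0,0],"angular": [0,0,0]},{"claw": 255,"dp": [0.0015,0,0],"angular": [0,0,0]},{"claw": 255,"dp": [0.0005,0,0],"angular": [0,0,0]},{"claw": 255,"dp": [0,0,0],"angular": [0,0,0]}]'

```text
clock: 10.97
tcp_pos: [0.4475, -0.1011, 0.0317]
orientation: [-0.0, 0.728, -0.685, 0.0]
wrist_force: [-0.5, 3.5, 4.5]
finger_gap: 0.0213
```

Request:
play_rows --steps '[{"claw": 255,"dp": [0.001,0,-5e-05],"angular": [0,0,0]},{"claw": 255,"dp": [0.0015,0,0],"angular": [0,0,0]},{"claw": 255,"dp": [0.0015,0,0],"angular": [0,0,0]},{"claw": 255,"dp": [0.0015,0,0],"angular": [0,0,0]},{"claw": 255,"dp": [0.0015,0,0],"angular": [0,0,0]},{"claw": 255,"dp": [0.0015,0,0],"angular": [0,0,0]},{"claw": 255,"dp": [0.0005,0,0],"angular": [0,0,0]},{"claw": 255,"dp": [0,0,0],"angular": [0,0,0]}]'

```text
clock: 11.63
tcp_pos: [0.448, -0.1101, 0.0317]
orientation: [-0.0, 0.728, -0.685, 0.0]
wrist_force: [-0.5, 4.4, 4.5]
finger_gap: 0.0214
```

```bash
python3 f.py w5.png; python3 -c "
import cv2;a=cv2.imread('pics/w5.png');cv2.imwrite('pics/w5c.png',cv2.resize(a[60:260,150:420],None,fx=2,fy=2))"
```

```text
clock 11.6333
tcp_pos [ 0.448  -0.1101  0.0317]
orientation [-2.000e-04  7.281e-01 -6.854e-01  1.000e-04]
wrist_force [-0.4514  4.4271  4.5133]
finger_gap 0.0214
blue 29048 [ 454.7 -207.9] [108.1  44.5] 3.49 z 0.0363
yellow 2816 [ 449.1 -110.9] [21.6 28.3] 3.41 z 0.0577
plate-front 9551 [ 451.8 -157.3] [44.2 56.6] 3.29 z 0.0218
bed 19811 [ 448.6 -108.2] [116.9 155.1] 3.37 z 0.0138
blue front: y at x=.45 -0.187 slope deg 3.46
bed edge 1 x at y=-.186 0.3974 deg -5.11
bed edge 2 x at y=-.186 0.509 deg -1.51
blue edge 1 x at y=-.186 0.3994 deg -3.62
blue edge 2 x at y=-.186 0.507 deg -4.21
```

View pics/w5c.png

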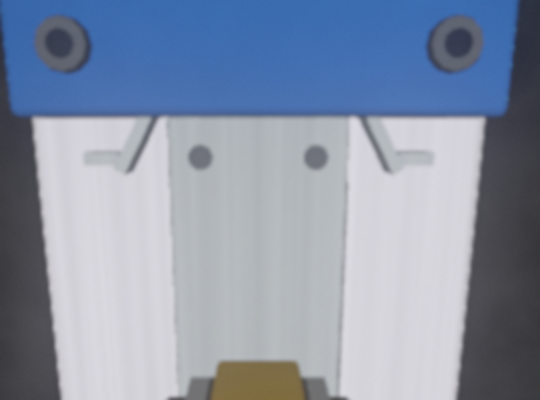

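Request:
play_rows --steps '[{"claw": 255,"dp": [0.0004,0,0],"angular": [0,0,0]},{"claw": 255,"dp": [0.0004,0,0],"angular": [0,0,0]},{"claw": 255,"dp": [0.0004,0,0],"angular": [0,0,0]},{"claw": 255,"dp": [0.0003,0,0],"angular": [0,0,0]},{"claw": 255,"dp": [0.0003,0,0],"angular": [0,0,0]},{"claw": 255,"dp": [0.0002,0,0],"angular": [0,0,0]},{"claw": 255,"dp": [0,0,0],"angular": [0,0,0]},{"claw": 255,"dp": [0,0,0],"angular": [0,0,0]}]'

```text
clock: 12.35
tcp_pos: [0.448, -0.1119, 0.0317]
orientation: [-0.0, 0.728, -0.685, -0.0]
wrist_force: [-0.1, 4.4, 6.2]
finger_gap: 0.0211
```

Request:
play_rows --steps '[{"claw": 255,"dp": [0.0002,0,-0.0001],"angular": [0,0,0]},{"claw": 255,"dp": [0.0002,0,0],"angular": [0,0,0]},{"claw": 255,"dp": [0.0002,0,0],"angular": [0,0,0]},{"claw": 255,"dp": [0.0002,0,0],"angular": [0,0,0]},{"claw": 255,"dp": [0.0002,0,0],"angular": [0,0,0]},{"claw": 255,"dp": [0,0,0],"angular": [0,0,0]},{"claw": 255,"dp": [0,0,0],"angular": [0,0,0]},{"claw": 255,"dp": [0,0,0],"angular": [0,0,0]}]'

```text
clock: 13.02
tcp_pos: [0.448, -0.113, 0.0317]
orientation: [-0.0, 0.728, -0.685, 0.0]
wrist_force: [1.0, 3.7, 3.9]
finger_gap: 0.0212
```

Request:
play_rows --steps '[{"claw": 255,"dp": [0.0002,0,0],"angular": [0,0,0]},{"claw": 255,"dp": [0.0002,0,0],"angular": [0,0,0]},{"claw": 255,"dp": [0.0002,0,0],"angular": [0,0,0]},{"claw": 255,"dp": [0.0002,0,0],"angular": [0,0,0]},{"claw": 255,"dp": [0.0002,0,0],"angular": [0,0,0]},{"claw": 255,"dp": [0.0001,0,0],"angular": [0,0,0]},{"claw": 255,"dp": [0,0,0],"angular": [0,0,0]},{"claw": 255,"dp": [0,0,0],"angular": [0,0,0]}]'

```text
clock: 13.68
tcp_pos: [0.448, -0.114, 0.0317]
orientation: [-0.0, 0.728, -0.685, -0.0]
wrist_force: [-0.2, 4.1, 4.8]
finger_gap: 0.0209
```

Request:
play_rows --steps '[{"claw": 255,"dp": [0.0002,0,0],"angular": [0,0,0]},{"claw": 255,"dp": [0.0002,0,0],"angular": [0,0,0]},{"claw": 255,"dp": [0.0002,0,0],"angular": [0,0,0]},{"claw": 255,"dp": [0.0002,0,0],"angular": [0,0,0]},{"claw": 255,"dp": [0.0002,0,0],"angular": [0,0,0]},{"claw": 255,"dp": [0.0001,0,0],"angular": [0,0,0]},{"claw": 255,"dp": [0,0,0],"angular": [0,0,0]},{"claw": 255,"dp": [0,0,0],"angular": [0,0,0]}]'

```text
clock: 14.35
tcp_pos: [0.448, -0.1151, 0.0317]
orientation: [-0.0, 0.728, -0.685, -0.0]
wrist_force: [1.0, 5.1, 5.4]
finger_gap: 0.021
```

Request:
play_rows --steps '[{"claw": 255,"dp": [0.0002,0,-5e-05],"angular": [0,0,0]},{"claw": 255,"dp": [0.0002,0,0],"angular": [0,0,0]},{"claw": 255,"dp": [0.0002,0,0],"angular": [0,0,0]},{"claw": 255,"dp": [0.0002,0,0],"angular": [0,0,0]},{"claw": 255,"dp": [0.0002,0,0],"angular": [0,0,0]},{"claw": 255,"dp": [0.0001,0,0],"angular": [0,0,0]},{"claw": 255,"dp": [0,0,0],"angular": [0,0,0]},{"claw": 255,"dp": [0,0,0],"angular": [0,0,0]}]'

```text
clock: 15.02
tcp_pos: [0.4481, -0.1162, 0.0317]
orientation: [0.0, 0.728, -0.685, -0.0]
wrist_force: [-1.3, 3.9, 4.1]
finger_gap: 0.0208
```

Request:
play_rows --steps '[{"claw": 255,"dp": [0.0002,0,0],"angular": [0,0,0]},{"claw": 255,"dp": [0.0002,0,0],"angular": [0,0,0]},{"claw": 255,"dp": [0.0002,0,0],"angular": [0,0,0]},{"claw": 255,"dp": [0.0002,0,0],"angular": [0,0,0]},{"claw": 255,"dp": [0.0002,0,0],"angular": [0,0,0]},{"claw": 255,"dp": [0.0001,0,0],"angular": [0,0,0]},{"claw": 255,"dp": [0,0,0],"angular": [0,0,0]},{"claw": 255,"dp": [0,0,0],"angular": [0,0,0]}]'

```text
clock: 15.68
tcp_pos: [0.4482, -0.1174, 0.0317]
orientation: [0.0, 0.728, -0.685, -0.0]
wrist_force: [-0.2, 3.9, 4.0]
finger_gap: 0.0211
```

Request:
play_rows --steps '[{"claw": 255,"dp": [0.0002,0,0],"angular": [0,0,0]},{"claw": 255,"dp": [0.0002,0,0],"angular": [0,0,0]},{"claw": 255,"dp": [0.0002,0,0],"angular": [0,0,0]},{"claw": 255,"dp": [0.0002,0,0],"angular": [0,0,0]},{"claw": 255,"dp": [0.0002,0,0],"angular": [0,0,0]},{"claw": 255,"dp": [0.0001,0,0],"angular": [0,0,0]},{"claw": 255,"dp": [0,0,0],"angular": [0,0,0]},{"claw": 255,"dp": [0,0,0],"angular": [0,0,0]}]'

```text
clock: 16.35
tcp_pos: [0.4483, -0.1185, 0.0317]
orientation: [0.0, 0.728, -0.685, 0.0]
wrist_force: [0.3, 4.1, 4.7]
finger_gap: 0.0213
```

Request:
play_rows --steps '[{"claw": 255,"dp": [0.0002,0,0],"angular": [0,0,0]},{"claw": 255,"dp": [0.0002,0,0],"angular": [0,0,0]},{"claw": 255,"dp": [0.0002,0,0],"angular": [0,0,0]},{"claw": 255,"dp": [0.0002,0,0],"angular": [0,0,0]},{"claw": 255,"dp": [0.0002,0,0],"angular": [0,0,0]},{"claw": 255,"dp": [0.0001,0,0],"angular": [0,0,0]},{"claw": 255,"dp": [0,0,0],"angular": [0,0,0]},{"claw": 255,"dp": [0,0,0],"angular": [0,0,0]}]'

```text
clock: 17.02
tcp_pos: [0.4483, -0.1196, 0.0317]
orientation: [0.0, 0.728, -0.685, -0.0]
wrist_force: [-0.0, 3.0, 2.7]
finger_gap: 0.0212
```

Request:
play_rows --steps '[{"claw": 255,"dp": [0.0002,0,0],"angular": [0,0,0]},{"claw": 255,"dp": [0.0002,0,0],"angular": [0,0,0]},{"claw": 255,"dp": [0.0002,0,0],"angular": [0,0,0]},{"claw": 255,"dp": [0.0002,0,0],"angular": [0,0,0]},{"claw": 255,"dp": [0.0002,0,0],"angular": [0,0,0]},{"claw": 255,"dp": [0.0002,0,0],"angular": [0,0,0]},{"claw": 255,"dp": [0,0,0],"angular": [0,0,0]},{"claw": 255,"dp": [0,0,0],"angular": [0,0,0]}]'

```text
clock: 17.68
tcp_pos: [0.4484, -0.1208, 0.0317]
orientation: [0.0, 0.728, -0.685, -0.0]
wrist_force: [-1.7, 2.7, 3.2]
finger_gap: 0.0214
```

Request:
play_rows --steps '[{"claw": 255,"dp": [0.0002,0,0],"angular": [0,0,0]},{"claw": 255,"dp": [0.0002,0,0],"angular": [0,0,0]},{"claw": 255,"dp": [0.0002,0,0],"angular": [0,0,0]},{"claw": 255,"dp": [0.0002,0,0],"angular": [0,0,0]},{"claw": 255,"dp": [0.0002,0,0],"angular": [0,0,0]},{"claw": 255,"dp": [0.0002,0,0],"angular": [0,0,0]},{"claw": 255,"dp": [0,0,0],"angular": [0,0,0]},{"claw": 255,"dp": [0,0,0],"angular": [0,0,0]}]'

```text
clock: 18.35
tcp_pos: [0.4485, -0.122, 0.0317]
orientation: [0.0, 0.728, -0.685, -0.0]
wrist_force: [-0.3, 2.9, 2.4]
finger_gap: 0.0212
```

Request:
play_rows --steps '[{"claw": 255,"dp": [0.0002,0,0],"angular": [0,0,0]},{"claw": 255,"dp": [0.0002,0,0],"angular": [0,0,0]},{"claw": 255,"dp": [0.0002,0,0],"angular": [0,0,0]},{"claw": 255,"dp": [0.0002,0,0],"angular": [0,0,0]},{"claw": 255,"dp": [0.0002,0,0],"angular": [0,0,0]},{"claw": 255,"dp": [0.0002,0,0],"angular": [0,0,0]},{"claw": 255,"dp": [0,0,0],"angular": [0,0,0]},{"claw": 255,"dp": [0,0,0],"angular": [0,0,0]}]'

```text
clock: 19.02
tcp_pos: [0.4485, -0.1232, 0.0317]
orientation: [0.0, 0.728, -0.685, -0.0]
wrist_force: [-0.6, 2.6, 2.5]
finger_gap: 0.0211
```

Request:
play_rows --steps '[{"claw": 255,"dp": [0.0002,0,0],"angular": [0,0,0]},{"claw": 255,"dp": [0.0002,0,0],"angular": [0,0,0]},{"claw": 255,"dp": [0.0002,0,0],"angular": [0,0,0]},{"claw": 255,"dp": [0.0002,0,0],"angular": [0,0,0]},{"claw": 255,"dp": [0.0002,0,0],"angular": [0,0,0]},{"claw": 255,"dp": [0.0002,0,0],"angular": [0,0,0]},{"claw": 255,"dp": [0,0,0],"angular": [0,0,0]},{"claw": 255,"dp": [0,0,0],"angular": [0,0,0]}]'

```text
clock: 19.68
tcp_pos: [0.4487, -0.1244, 0.0317]
orientation: [0.0, 0.728, -0.685, 0.0]
wrist_force: [-0.4, 1.3, 0.8]
finger_gap: 0.0212
```

Request:
play_rows --steps '[{"claw": 255,"dp": [0.0002,0,5e-05],"angular": [0,0,0]},{"claw": 255,"dp": [0.0002,0,0],"angular": [0,0,0]},{"claw": 255,"dp": [0.0002,0,0],"angular": [0,0,0]},{"claw": 255,"dp": [0.0002,0,0],"angular": [0,0,0]},{"claw": 255,"dp": [0.0002,0,0],"angular": [0,0,0]},{"claw": 255,"dp": [0.0002,0,0],"angular": [0,0,0]},{"claw": 255,"dp": [0,0,0],"angular": [0,0,0]},{"claw": 255,"dp": [0,0,0],"angular": [0,0,0]}]'

```text
clock: 20.35
tcp_pos: [0.4487, -0.1255, 0.0317]
orientation: [-0.0, 0.728, -0.685, 0.0]
wrist_force: [-0.8, 3.0, 2.6]
finger_gap: 0.0211
```

Request:
play_rows --steps '[{"claw": 255,"dp": [0.0002,0,0],"angular": [0,0,0]},{"claw": 255,"dp": [0.0002,0,0],"angular": [0,0,0]},{"claw": 255,"dp": [0.0002,0,0],"angular": [0,0,0]},{"claw": 255,"dp": [0.0002,0,0],"angular": [0,0,0]},{"claw": 255,"dp": [0.0002,0,0],"angular": [0,0,0]},{"claw": 255,"dp": [0.0002,0,0],"angular": [0,0,0]},{"claw": 255,"dp": [0,0,0],"angular": [0,0,0]},{"claw": 255,"dp": [0,0,0],"angular": [0,0,0]}]'

```text
clock: 21.02
tcp_pos: [0.4488, -0.1267, 0.0317]
orientation: [-0.0, 0.728, -0.685, 0.0]
wrist_force: [-0.6, 3.0, 2.7]
finger_gap: 0.0213
```

Request:
play_rows --steps '[{"claw": 255,"dp": [0.0002,0,0],"angular": [0,0,0]},{"claw": 255,"dp": [0.0002,0,0],"angular": [0,0,0]},{"claw": 255,"dp": [0.0002,0,0],"angular": [0,0,0]},{"claw": 255,"dp": [0.0002,0,0],"angular": [0,0,0]},{"claw": 255,"dp": [0.0002,0,0],"angular": [0,0,0]},{"claw": 255,"dp": [0.0002,0,0],"angular": [0,0,0]},{"claw": 255,"dp": [0,0,0],"angular": [0,0,0]},{"claw": 255,"dp": [0,0,0],"angular": [0,0,0]}]'

```text
clock: 21.68
tcp_pos: [0.4489, -0.1279, 0.0317]
orientation: [-0.0, 0.728, -0.685, 0.0]
wrist_force: [0.0, 3.5, 3.8]
finger_gap: 0.0211
```

Request:
play_rows --steps '[{"claw": 255,"dp": [0.0002,0,0],"angular": [0,0,0]},{"claw": 255,"dp": [0.0002,0,0],"angular": [0,0,0]},{"claw": 255,"dp": [0.0002,0,0],"angular": [0,0,0]},{"claw": 255,"dp": [0.0002,0,0],"angular": [0,0,0]},{"claw": 255,"dp": [0.0002,0,0],"angular": [0,0,0]},{"claw": 255,"dp": [0.0002,0,0],"angular": [0,0,0]},{"claw": 255,"dp": [0,0,0],"angular": [0,0,0]},{"claw": 255,"dp": [0,0,0],"angular": [0,0,0]}]'

```text
clock: 22.35
tcp_pos: [0.4489, -0.1291, 0.0317]
orientation: [-0.0, 0.728, -0.685, 0.0]
wrist_force: [-0.5, 3.7, 5.2]
finger_gap: 0.0213
```

Request:
play_rows --steps '[{"claw": 255,"dp": [0.0002,0,-5e-05],"angular": [0,0,0]},{"claw": 255,"dp": [0.0002,0,0],"angular": [0,0,0]},{"claw": 255,"dp": [0.0002,0,0],"angular": [0,0,0]},{"claw": 255,"dp": [0.0002,0,0],"angular": [0,0,0]},{"claw": 255,"dp": [0.0002,0,0],"angular": [0,0,0]},{"claw": 255,"dp": [0.0002,0,0],"angular": [0,0,0]},{"claw": 255,"dp": [0,0,0],"angular": [0,0,0]},{"claw": 255,"dp": [0,0,0],"angular": [0,0,0]}]'

```text
clock: 23.02
tcp_pos: [0.449, -0.1304, 0.0317]
orientation: [0.0, 0.728, -0.685, 0.0]
wrist_force: [0.2, 4.0, 3.8]
finger_gap: 0.0213
```

Request:
play_rows --steps '[{"claw": 255,"dp": [0.0002,0,0],"angular": [0,0,0]},{"claw": 255,"dp": [0.0002,0,0],"angular": [0,0,0]},{"claw": 255,"dp": [0.0002,0,0],"angular": [0,0,0]},{"claw": 255,"dp": [0.0002,0,0],"angular": [0,0,0]},{"claw": 255,"dp": [0.0002,0,0],"angular": [0,0,0]},{"claw": 255,"dp": [0.0002,0,0],"angular": [0,0,0]},{"claw": 255,"dp": [0,0,0],"angular": [0,0,0]},{"claw": 255,"dp": [0,0,0],"angular": [0,0,0]}]'

```text
clock: 23.68
tcp_pos: [0.4491, -0.1315, 0.0317]
orientation: [0.0, 0.728, -0.685, -0.0]
wrist_force: [-0.2, 3.2, 2.9]
finger_gap: 0.0214
```

Request:
play_rows --steps '[{"claw": 255,"dp": [0.0002,0,0],"angular": [0,0,0]},{"claw": 255,"dp": [0.0002,0,0],"angular": [0,0,0]},{"claw": 255,"dp": [0.0002,0,0],"angular": [0,0,0]},{"claw": 255,"dp": [0.0002,0,0],"angular": [0,0,0]},{"claw": 255,"dp": [0.0002,0,0],"angular": [0,0,0]},{"claw": 255,"dp": [0.0002,0,0],"angular": [0,0,0]},{"claw": 255,"dp": [0,0,0],"angular": [0,0,0]},{"claw": 255,"dp": [0,0,0],"angular": [0,0,0]}]'

```text
clock: 24.35
tcp_pos: [0.4491, -0.1327, 0.0317]
orientation: [0.0, 0.728, -0.685, -0.0]
wrist_force: [0.3, 3.5, 3.0]
finger_gap: 0.0213
```

Request:
play_rows --steps '[{"claw": 255,"dp": [0.0002,0,0],"angular": [0,0,0]},{"claw": 255,"dp": [0.0002,0,0],"angular": [0,0,0]},{"claw": 255,"dp": [0.0002,0,0],"angular": [0,0,0]},{"claw": 255,"dp": [0.0002,0,0],"angular": [0,0,0]},{"claw": 255,"dp": [0.0002,0,0],"angular": [0,0,0]},{"claw": 255,"dp": [0.0002,0,0],"angular": [0,0,0]},{"claw": 255,"dp": [0,0,0],"angular": [0,0,0]},{"claw": 255,"dp": [0,0,0],"angular": [0,0,0]}]'

```text
clock: 25.02
tcp_pos: [0.4492, -0.1339, 0.0317]
orientation: [0.0, 0.728, -0.685, 0.0]
wrist_force: [0.6, 2.8, 1.4]
finger_gap: 0.0215
```

Request:
play_rows --steps '[{"claw": 255,"dp": [0.0002,0,5e-05],"angular": [0,0,0]},{"claw": 255,"dp": [0.0002,0,0],"angular": [0,0,0]},{"claw": 255,"dp": [0.0002,0,0],"angular": [0,0,0]},{"claw": 255,"dp": [0.0002,0,0],"angular": [0,0,0]},{"claw": 255,"dp": [0.0002,0,0],"angular": [0,0,0]},{"claw": 255,"dp": [0.0002,0,0],"angular": [0,0,0]},{"claw": 255,"dp": [0,0,0],"angular": [0,0,0]},{"claw": 255,"dp": [0,0,0],"angular": [0,0,0]}]'

```text
clock: 25.68
tcp_pos: [0.4493, -0.1351, 0.0317]
orientation: [-0.0, 0.728, -0.685, -0.0]
wrist_force: [0.7, 3.1, 4.1]
finger_gap: 0.0212
```

Request:
play_rows --steps '[{"claw": 255,"dp": [0.0002,0,0],"angular": [0,0,0]},{"claw": 255,"dp": [0.0002,0,0],"angular": [0,0,0]},{"claw": 255,"dp": [0.0002,0,0],"angular": [0,0,0]},{"claw": 255,"dp": [0.0002,0,0],"angular": [0,0,0]},{"claw": 255,"dp": [0.0002,0,0],"angular": [0,0,0]},{"claw": 255,"dp": [0.0002,0,0],"angular": [0,0,0]},{"claw": 255,"dp": [0,0,0],"angular": [0,0,0]},{"claw": 255,"dp": [0,0,0],"angular": [0,0,0]}]'

```text
clock: 26.35
tcp_pos: [0.4494, -0.1363, 0.0317]
orientation: [-0.0, 0.728, -0.685, 0.0]
wrist_force: [-0.4, 4.5, 4.4]
finger_gap: 0.0213
```

Request:
play_rows --steps '[{"claw": 255,"dp": [0.0002,0,0],"angular": [0,0,0]},{"claw": 255,"dp": [0.0002,0,0],"angular": [0,0,0]},{"claw": 255,"dp": [0.0002,0,0],"angular": [0,0,0]},{"claw": 255,"dp": [0.0002,0,0],"angular": [0,0,0]},{"claw": 255,"dp": [0.0002,0,0],"angular": [0,0,0]},{"claw": 255,"dp": [0.0002,0,0],"angular": [0,0,0]},{"claw": 255,"dp": [0,0,0],"angular": [0,0,0]},{"claw": 255,"dp": [0,0,0],"angular": [0,0,0]}]'

```text
clock: 27.02
tcp_pos: [0.4494, -0.1375, 0.0317]
orientation: [-0.0, 0.728, -0.685, -0.0]
wrist_force: [0.1, 4.5, 5.2]
finger_gap: 0.0213
```

Request:
play_rows --steps '[{"claw": 255,"dp": [0.0002,0,-5e-05],"angular": [0,0,0]},{"claw": 255,"dp": [0.0002,0,0],"angular": [0,0,0]},{"claw": 255,"dp": [0.0002,0,0],"angular": [0,0,0]},{"claw": 255,"dp": [0.0002,0,0],"angular": [0,0,0]},{"claw": 255,"dp": [0.0002,0,0],"angular": [0,0,0]},{"claw": 255,"dp": [0.0002,0,0],"angular": [0,0,0]},{"claw": 255,"dp": [0,0,0],"angular": [0,0,0]},{"claw": 255,"dp": [0,0,0],"angular": [0,0,0]}]'

```text
clock: 27.68
tcp_pos: [0.4495, -0.1387, 0.0317]
orientation: [0.0, 0.728, -0.685, 0.0]
wrist_force: [-0.2, 3.9, 3.6]
finger_gap: 0.0209
```

Request:
play_rows --steps '[{"claw": 255,"dp": [0.0002,0,0],"angular": [0,0,0]},{"claw": 255,"dp": [0.0002,0,0],"angular": [0,0,0]},{"claw": 255,"dp": [0.0002,0,0],"angular": [0,0,0]},{"claw": 255,"dp": [0.0002,0,0],"angular": [0,0,0]},{"claw": 255,"dp": [0.0002,0,0],"angular": [0,0,0]},{"claw": 255,"dp": [0.0002,0,0],"angular": [0,0,0]},{"claw": 255,"dp": [0,0,0],"angular": [0,0,0]},{"claw": 255,"dp": [0,0,0],"angular": [0,0,0]}]'

```text
clock: 28.35
tcp_pos: [0.4496, -0.1399, 0.0317]
orientation: [0.0, 0.728, -0.685, 0.0]
wrist_force: [-1.4, 3.1, 3.3]
finger_gap: 0.0213
```

Request:
play_rows --steps '[{"claw": 255,"dp": [0.0002,0,0],"angular": [0,0,0]},{"claw": 255,"dp": [0.0002,0,0],"angular": [0,0,0]},{"claw": 255,"dp": [0.0002,0,0],"angular": [0,0,0]},{"claw": 255,"dp": [0.0002,0,0],"angular": [0,0,0]},{"claw": 255,"dp": [0.0002,0,0],"angular": [0,0,0]},{"claw": 255,"dp": [0.0002,0,0],"angular": [0,0,0]},{"claw": 255,"dp": [0,0,0],"angular": [0,0,0]},{"claw": 255,"dp": [0,0,0],"angular": [0,0,0]}]'

```text
clock: 29.02
tcp_pos: [0.4497, -0.1412, 0.0317]
orientation: [0.0, 0.728, -0.685, 0.0]
wrist_force: [-1.0, 3.6, 2.9]
finger_gap: 0.0212
```

Request:
play_rows --steps '[{"claw": 255,"dp": [0.0002,0,0],"angular": [0,0,0]},{"claw": 255,"dp": [0.0002,0,0],"angular": [0,0,0]},{"claw": 255,"dp": [0.0002,0,0],"angular": [0,0,0]},{"claw": 255,"dp": [0.0002,0,0],"angular": [0,0,0]},{"claw": 255,"dp": [0.0002,0,0],"angular": [0,0,0]},{"claw": 255,"dp": [0.0002,0,0],"angular": [0,0,0]},{"claw": 255,"dp": [0,0,0],"angular": [0,0,0]},{"claw": 255,"dp": [0,0,0],"angular": [0,0,0]}]'

```text
clock: 29.68
tcp_pos: [0.4497, -0.1423, 0.0317]
orientation: [0.0, 0.728, -0.685, 0.0]
wrist_force: [0.6, 2.3, 2.7]
finger_gap: 0.0214
```

Request:
play_rows --steps '[{"claw": 255,"dp": [0.0002,0,0],"angular": [0,0,0]},{"claw": 255,"dp": [0.0002,0,0],"angular": [0,0,0]},{"claw": 255,"dp": [0.0002,0,0],"angular": [0,0,0]},{"claw": 255,"dp": [0.0002,0,0],"angular": [0,0,0]},{"claw": 255,"dp": [0.0002,0,0],"angular": [0,0,0]},{"claw": 255,"dp": [0.0002,0,0],"angular": [0,0,0]},{"claw": 255,"dp": [0,0,0],"angular": [0,0,0]},{"claw": 255,"dp": [0,0,0],"angular": [0,0,0]}]'

```text
clock: 30.35
tcp_pos: [0.4498, -0.1435, 0.0317]
orientation: [-0.0, 0.728, -0.685, 0.0]
wrist_force: [-0.0, 4.2, 2.1]
finger_gap: 0.0211
```

Request:
play_rows --steps '[{"claw": 255,"dp": [0.0002,0,0],"angular": [0,0,0]},{"claw": 255,"dp": [0.0002,0,0],"angular": [0,0,0]},{"claw": 255,"dp": [0.0002,0,0],"angular": [0,0,0]},{"claw": 255,"dp": [0.0002,0,0],"angular": [0,0,0]},{"claw": 255,"dp": [0.0001,0,0],"angular": [0,0,0]},{"claw": 255,"dp": [0,0,0],"angular": [0,0,0]},{"claw": 255,"dp": [0,0,0],"angular": [0,0,0]},{"claw": 255,"dp": [0,0,0],"angular": [0,0,0]}]'

```text
clock: 31.02
tcp_pos: [0.4499, -0.1444, 0.0317]
orientation: [-0.0, 0.728, -0.685, 0.0]
wrist_force: [0.7, 2.5, 3.2]
finger_gap: 0.0211
```

Request:
play_rows --steps '[{"claw": 255,"dp": [0.0002,0,0],"angular": [0,0,0]},{"claw": 255,"dp": [0.0002,0,0],"angular": [0,0,0]},{"claw": 255,"dp": [0.0002,0,0],"angular": [0,0,0]},{"claw": 255,"dp": [0.0002,0,0],"angular": [0,0,0]},{"claw": 255,"dp": [0.0002,0,0],"angular": [0,0,0]},{"claw": 255,"dp": [0.0002,0,0],"angular": [0,0,0]},{"claw": 255,"dp": [0,0,0],"angular": [0,0,0]},{"claw": 255,"dp": [0,0,0],"angular": [0,0,0]}]'

```text
clock: 31.68
tcp_pos: [0.4499, -0.1456, 0.0317]
orientation: [-0.0, 0.728, -0.685, 0.0]
wrist_force: [-0.4, 3.0, 1.4]
finger_gap: 0.0213
```

Request:
play_rows --steps '[{"claw": 255,"dp": [0.0002,0,5e-05],"angular": [0,0,0]},{"claw": 255,"dp": [0.0002,0,0],"angular": [0,0,0]},{"claw": 255,"dp": [0.0002,0,0],"angular": [0,0,0]},{"claw": 255,"dp": [0.0002,0,0],"angular": [0,0,0]},{"claw": 255,"dp": [0.0002,0,0],"angular": [0,0,0]},{"claw": 255,"dp": [0.0002,0,0],"angular": [0,0,0]},{"claw": 255,"dp": [0,0,0],"angular": [0,0,0]},{"claw": 255,"dp": [0,0,0],"angular": [0,0,0]}]'

```text
clock: 32.35
tcp_pos: [0.45, -0.1468, 0.0317]
orientation: [-0.0, 0.728, -0.685, 0.0]
wrist_force: [-0.3, 3.6, 4.3]
finger_gap: 0.0212
```

Request:
play_rows --steps '[{"claw": 255,"dp": [0.0002,0,0],"angular": [0,0,0]},{"claw": 255,"dp": [0.0002,0,0],"angular": [0,0,0]},{"claw": 255,"dp": [0.0002,0,0],"angular": [0,0,0]},{"claw": 255,"dp": [0.0002,0,0],"angular": [0,0,0]},{"claw": 255,"dp": [0.0002,0,0],"angular": [0,0,0]},{"claw": 255,"dp": [0.0002,0,0],"angular": [0,0,0]},{"claw": 255,"dp": [0,0,0],"angular": [0,0,0]},{"claw": 255,"dp": [0,0,0],"angular": [0,0,0]}]'

```text
clock: 33.02
tcp_pos: [0.45, -0.1474, 0.0317]
orientation: [-0.0, 0.728, -0.685, -0.0]
wrist_force: [-0.7, 5.6, 5.0]
finger_gap: 0.0214
```

Request:
play_rows --steps '[{"claw": 255,"dp": [0.0002,0,0],"angular": [0,0,0]},{"claw": 255,"dp": [0.0002,0,0],"angular": [0,0,0]},{"claw": 255,"dp": [0.0002,0,0],"angular": [0,0,0]},{"claw": 255,"dp": [0,0,0],"angular": [0,0,0]},{"claw": 255,"dp": [0,0,0],"angular": [0,0,0]},{"claw": 255,"dp": [0,0,0],"angular": [0,0,0]},{"claw": 255,"dp": [0,0,0],"angular": [0,0,0]},{"claw": 255,"dp": [0,0,0],"angular": [0,0,0]}]'

```text
clock: 33.68
tcp_pos: [0.45, -0.1475, 0.0317]
orientation: [-0.001, 0.728, -0.685, -0.001]
wrist_force: [-0.6, 8.9, 5.6]
finger_gap: 0.0213
```

Request:
play_rows --steps '[{"claw": 255,"dp": [0.0003,0,0],"angular": [0,0,0]},{"claw": 255,"dp": [0.0003,0,0],"angular": [0,0,0]},{"claw": 255,"dp": [0.0003,0,0],"angular": [0,0,0]},{"claw": 255,"dp": [0,0,0],"angular": [0,0,0]},{"claw": 255,"dp": [0,0,0],"angular": [0,0,0]},{"claw": 255,"dp": [0,0,0],"angular": [0,0,0]},{"claw": 255,"dp": [0,0,0],"angular": [0,0,0]},{"claw": 255,"dp": [0,0,0],"angular": [0,0,0]}]'

```text
clock: 34.35
tcp_pos: [0.45, -0.1475, 0.0317]
orientation: [-0.002, 0.729, -0.685, -0.001]
wrist_force: [0.6, 12.2, 7.7]
finger_gap: 0.0211
```

Request:
play_rows --steps '[{"claw": 255,"dp": [-0.0006,0,-0.0001],"angular": [0,0,0]},{"claw": 255,"dp": [-0.0006,0,0],"angular": [0,0,0]},{"claw": 255,"dp": [0,0,0],"angular": [0,0,0]},{"claw": 255,"dp": [0,0,0],"angular": [0,0,0]},{"claw": 255,"dp": [0,0,0],"angular": [0,0,0]},{"claw": 200,"dp": [0,0,0],"angular": [0,0,0]},{"claw": 150,"dp": [0,0,0],"angular": [0,0,0]},{"claw": 100,"dp": [0,0,0],"angular": [0,0,0]}]'

```text
clock: 35.02
tcp_pos: [0.4502, -0.1491, 0.0316]
orientation: [0.001, 0.728, -0.686, 0.001]
wrist_force: [0.3, 0.6, 0.8]
finger_gap: 0.0442
```

Request:
play_rows --steps '[{"claw": 0,"dp": [0,0,0],"angular": [0,0,0]},{"claw": 0,"dp": [0,0,0],"angular": [0,0,0]},{"claw": 0,"dp": [0,0,0],"angular": [0,0,0]},{"claw": 0,"dp": [0,0,0],"angular": [0,0,0]},{"claw": 0,"dp": [0,0,0],"angular": [0,0,0]},{"claw": 0,"dp": [0,0,0],"angular": [0,0,0]},{"claw": 0,"dp": [0,0,0],"angular": [0,0,0]},{"claw": 0,"dp": [0,0,0],"angular": [0,0,0]}]'

```text
clock: 35.68
tcp_pos: [0.4501, -0.1483, 0.0318]
orientation: [-0.0, 0.728, -0.685, 0.0]
wrist_force: [-0.2, -0.6, -0.1]
finger_gap: 0.0854
```

```bash
python3 f.py w6.png|grep -E "tcp|yellow|plate|force|gap|blue"
```

```text
tcp_pos [ 0.4501 -0.1483  0.0318]
wrist_force [-0.21   -0.5529 -0.1417]
finger_gap 0.0854
blue 41087 [ 455.7 -222.5] [108.5  74. ] 3.61 z 0.0363
yellow 2664 [ 451.  -147.7] [21.1 28. ] 3.32 z 0.0578
plate-front 2071 [ 452.5 -175.1] [44.3 14.7] 1.73 z 0.0218
blue front: y at x=.45 -0.1884 slope deg 3.19
blue edge 1 x at y=-.186 0.3997 deg -3.21
blue edge 2 x at y=-.186 0.5072 deg -3.65
```

View pics/w6.png

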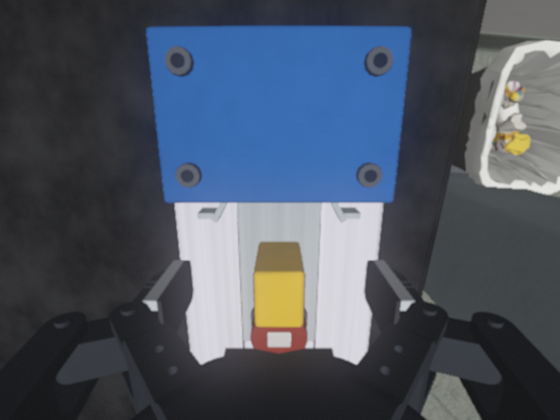

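Request:
play_rows --steps '[{"claw": 0,"dp": [0,0,-0.01],"angular": [0,0,0]},{"claw": 0,"dp": [0,0,-0.02],"angular": [0,0,0]},{"claw": 0,"dp": [0,0,-0.03],"angular": [0,0,0]},{"claw": 0,"dp": [0,0,-0.03],"angular": [0,0,0]},{"claw": 0,"dp": [0,0,-0.02],"angular": [0,0,0]},{"claw": 0,"dp": [0,0,-0.01],"angular": [0,0,0]},{"claw": 0,"dp": [0,0,0],"angular": [0,0,0]},{"claw": 0,"dp": [0,0,0],"angular": [0,0,0]}]'

```text
clock: 36.4
tcp_pos: [0.4501, -0.1483, 0.1514]
orientation: [-0.0, 0.728, -0.685, 0.0]
wrist_force: [0.1, 0.5, -0.3]
finger_gap: 0.0854
```

```bash
sed -i 's/^s=env.get_state(); tz=.*/s=env.get_state(); tz=.012/' f.py; python3 f.py w7.png|grep -E "tcp|yellow|plate|force|gap|blue"
```

```text
tcp_pos [ 0.4501 -0.1483  0.1514]
wrist_force [ 0.0994  0.4555 -0.2542]
finger_gap 0.0854
blue 11127 [ 455.5 -222.2] [108.6  70.7] 3.49 z 0.0363
yellow 746 [ 451.2 -147.9] [19.6 26.5] 4.25 z 0.0578
plate-front 825 [ 452.6 -175.3] [43.5 16.8] 3.26 z 0.0217
blue front: y at x=.45 -0.1885 slope deg 3.49
blue edge 1 x at y=-.186 0.3992 deg -3.51
blue edge 2 x at y=-.186 0.5072 deg -3.49
```

Carrier undisturbed after retreat, straight and flat; handing in.

```bash
python3 -c "
from workcell import env
print(env.hand_in())"
```

```text
the job is handed in; nothing more can be done
None
```

I gripped the carrier by its yellow block, set it flat on the bed about 18 mm outside the mouth, and slid it in under a light press until it met the stop. I then let go, raised the gripper clear and handed in at about 36 s.

- **Stop contact:** the carrier halted about 50 mm inside the mouth. Two further push commands of 0.6 and 0.9 mm moved it only about 0.1 mm in all, while the push rose from 5.6 to 12.2 N. I read that as the stop rather than a wedge, because the sideways force stayed near zero.
- **Forces:** the highest readings, about 12 N push and 11 N press including the carrier's weight, together make about 16 N, well under 30 N. Forces were read only at the end of each call, so a brief peak in between would not have shown.
- **After release:** the last wrist picture put the grip block at about (0.451, -0.148) m, 0.2 mm from the picture before the retreat. The carrier was aligned with the slot and flat, and the gripper was clear of everything.
- **What disagreed or was not checked:**
  - The grip block showed about 0.5 mm short of where the contact position predicted. That is within camera error, and I did not push again to confirm.
  - The seat switch has no reading, so I could not check it.
  - I took no last look at the timer, green specimen or loupe, but my moves stayed well away from where I saw them.

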